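# Park the race rollers at the top of the ramp

## Task

Set up the rolling race on the classroom ramp: with the fingertips, push each of the two rollers slowly up its own gutter, over the crest and into the yellow dip against the red stop, so that both stay there and do not roll back. Only push them gently: do not grip, lift or flick them or let them run back down the ramp, and leave the jar, the eyepiece and the stopwatch where they stand. Finish clear of everything.

Things in the scene. Friction and masses are not known exactly. Their poses are not given: they have to be found in the camera images.
- track: Fixed wooden ramp deck with two straight gutters, 162 mm wide, 240 long. Origin on the deck midline, 35 mm above the table; x runs up the gutters (rising 0.14 rad, leading away from the robot), y to the left gutter, z square to the deck (deck at z = 0). Gutter centres at y = +45 and -45 mm, each 50 mm wide between blue lips 6 mm thick, 10 high.
- low_bar (a point): Upper edge, on the midline, of the blue bar that crosses the low end of both gutters and keeps the rollers from running off: 8 mm high, 10 mm thick, at x = -117 to -107 mm in the track frame.
- crest (a point): Midline point of the crest, x = +60 mm on the deck. Beyond it the yellow dip slopes down (0.14 rad below level) for 54 mm to the red stop. A roller pushed over the crest rolls the last 30 mm by itself, reaching about 0.25 m/s, and stays against the stop; let go before the crest, it rolls back.
- rest_left (a point): Rest point of the left gutter: where a roller's centre is when it lies in the dip against the red stop (34 mm high, as wide as the track). In the track frame x = +97, y = +45, z = +12 mm.
- rest_right (a point): Rest point of the right gutter: where a roller's centre is when it lies in the dip against the red stop (34 mm high, as wide as the track). In the track frame x = +97, y = -45, z = +12 mm.
- brass_roller: Brass roller with dark end discs: smooth, polished cylinder 44 mm in diameter, 46 mm long, about 0.3 kg. Origin at its centre; own y axis = rolling axis (x and z turn as it rolls). Starts at the low end of either gutter, against the blue bar, axis level across the gutter, centre at x = -90, z = +22 mm in the track frame.
- grey_roller: Grey plastic roller with black end discs: smooth, polished cylinder 44 mm in diameter, 46 mm long, about 0.12 kg. Origin at its centre; own y axis = rolling axis (x and z turn as it rolls). Starts at the low end of either gutter, against the blue bar, axis level across the gutter, centre at x = -90, z = +22 mm in the track frame.
- jar: Closed glass jar with a white lid, 48 mm across and 70 mm high, on the table beside the ramp. Origin at the centre of its foot. Leave it alone.
- eyepiece: Black microscope eyepiece standing upright, 34 mm across and 60 mm high, on the table beside the ramp. Origin at the centre of its foot. Leave it alone.
- stopwatch: Yellow stopwatch lying flat, 60 x 52 mm and 18 mm thick, on the table beside the ramp. Origin at the centre of its underside. Leave it alone.
Not all that is in view belongs to the job. There is more than one size of the brass_roller; the job needs the middle-sized.

How it is judged:
At the end, for the whole second after the job is handed in: Each roller's centre is within 6 mm of the rest point of a gutter (in the dip, against the red stop) and still (under 0.02 m/s); jar, eyepiece and stopwatch are within 20 mm of where they started ((distance between brass_roller and rest_left below 0.006 m or distance between brass_roller and rest_right below 0.006 m) and linear speed of each of brass_roller, grey_roller below 0.02 m/s and (distance between grey_roller and rest_left below 0.006 m or distance between grey_roller and rest_right below 0.006 m) and distance of each of jar, eyepiece, stopwatch from where it was at the start of the episode below 0.02 m); the robot touches nothing.
It fails at once if a roller was lifted off the gutter (its centre more than 34 mm above the deck; it rolls at 22 mm) (z of any of brass_roller, grey_roller in the frame of track above 0.034 m).
It fails at once if a roller was flicked or ran back down (faster than 0.45 m/s) (linear speed of any of brass_roller, grey_roller above 0.45 m/s).
It fails at once if a roller was gripped or shoved hard (more than 35 N from the fingers) (contact force between the fingers and brass_roller above 35 N or contact force between the fingers and grey_roller above 35 N).
It fails at once if the jar, eyepiece or stopwatch was moved more than 20 mm or knocked over (distance of any of jar, eyepiece, stopwatch from where it was at the start of the episode above 0.02 m or angle between any of jar, eyepiece, stopwatch's own z axis and vertical above 0.35 rad).
It also fails if it takes over 64 s, if anything falls off the work surface, if the arm or the gripper's body presses on something with over 40 N, if the wrist force passes 120 N, or if a joint passes its speed limit or range.

## Robot

A 6-joint arm with a two-finger parallel gripper is mounted at the origin on the work surface. World frame = base frame: x ahead of the robot, y to its left, z up, the work surface at z = 0. Lengths are in m, angles in rad, forces in N, time in s.
With the tool pointing down it reaches from about 0.25 to 0.725 m from the base axis. Payload 4 kg.
Tool frame: the origin (TCP) lies at the very end of the fingers, on their centre line; the grasp point (between the pads) lies 19 mm behind it; z points along the fingers, y is the line along which they close (so a half turn about z gives the same grasp; the last joint's range is limited). The gripper opens to 85 mm and grips with 20 to 120 N. Pads are 22 mm wide; open, the fingers measure 114 mm over their backs; the gripper's body (76 mm by 85 mm) begins 54 mm behind the grasp point. The pads swing forward as they close: fully open they stand 13 mm farther back than shut.
Start: joints at [1.347, 0.241, 0.005, 1.335, 0, 1.571], TCP at [0.111, 0.488, 0.231] pointing down, gripper open.
Joint ranges: [-2.72, 2.72], [-1.05, 1.87], [-1.09, 1.28], [-1.99, 2.15], [-1.42, 1.44], [-3.14, 3.14]. Speed limits (rad/s): [2.79, 2.79, 3.14, 3.14, 3.14, 3.14].

## Interface

Orientations are given as a unit quaternion [x, y, z, w].
In Python, from workcell import bot, vision, workorder gives the robot as it stands.
- The arm moves only by the shell command python3 -m creep 'ROWS' [OPENING]. ROWS is JSON, a list of rows, each a list of 2 entries, a list of its own where there are three numbers: the shift along the tool's x, y, z in mm, then the turn, a rotation vector about the tool's x, y, z in rad. In form: [[[dx, dy, dz], [wx, wy, wz]], ...]. A call has 1 to 12 rows; each row shifts and turns the commanded pose from where the row before left it, along the tool's axes as they then stand; what a row does not reach is not made up. A row lasts 1/8 s, in which the tool goes at most 62.5 mm and 10.7 degrees, less where a joint would pass 70% of its speed; a pose out of reach is approached as far as the arm can. A call is refused whole if a number of a shift passes 62.5 or a number of a turn 0.188, either way. A call with a gripper value outside its range is refused whole. OPENING is the finger opening in mm, from 0 to 85.4, set as the call begins (- or left out, the last holds). The fingers move at their own pace and stop on an object; the grip force is fixed at half the most. Time passes only in rows, so rows that do not move let the fingers close. It gives the time, the measured TCP pose, the force, the opening and the grip force at its end, in the units of the state.
- bot.get_obs(): the state, without advancing time (a new reading comes with each control period).
- vision.camera(name): name is "scene" or "top" or "wrist"; returns a dict with "image" (400x640x3 uint8, blue, green, red), "z_map" (400x640 float32, m along the optical axis (not along the pixel's ray), 0 where there is no reading), "K" (3x3 intrinsics, pixels), "rvec" (rotation vector, rad) and "tvec" (3), from world to camera coordinates, as OpenCV has them; the wrist camera has in their place "tool_from_camera" (4x4, takes a point from camera to tool coordinates, whose origin is the TCP and whose axes are the flange's). Camera axes: x right, y down, z forward; pixel columns grow to the right and rows downward; lengths in m; the calibration is good to about 2 mm. A picture is of the moment at which its call begins: read the wrist's pose just before it.
- workorder.job_done(): hands the job in; it is judged then, once.
Trained networks look in a picture, given as the dict that the camera call returned (one of the last four; its "shot" number tells which), for a name from the list of things; names that differ only in an ending like _2 or _b are one class to them, and where a whole thing is asked for, a point or a joint stands for the part that bears it (a point fixed in the world has none). Each returns a list of dicts, best first, with "score" (0 to 1); they miss things now and then, are a little off and sometimes report something else, mostly with a low value. They report only what shows in the picture. A call takes as long as a camera call. They do not tell look-alikes from the thing itself.
- vision.spot_in(picture, query): "position" ([column, row] in pixels, amid what is visible of it).
- vision.place_of(picture, query): "position" ([column, row] in pixels: a listed point, or the origin of a listed thing).
The state is a dict: "clock": time; "joint_pos": joint angles; "joint_vel": joint speeds; "tau": joint torques, N m; "eef_pos": TCP position; "tool_rot": TCP orientation; "ft_force": force on the tool from outside, world axes, zero at the start; "ft_torque": the same for the moment, N m; "grip_width": finger opening in m; "grasp_force": force on a finger pad.
Only numpy, scipy, OpenCV 4.12 (cv2) and the standard library are available. Lean on these libraries where they do the work, as an engineer would, in place of code of your own. Each camera call takes 0.05 s, during which the arm holds its last target. There are 200 camera calls.

## Working session

There is one attempt and no reset: what is moved stays moved. The work goes in short steps, Python scripts to look and compute and a shell command to move; the robot and the scene stay as the last step left them, time stands still between calls to the robot, and variables do not carry over. Pictures are saved under pics/ and viewed, at most 10 in all, crops included, and the job is handed in when it is done.

```bash
mkdir -p pics; ls
cat > h.py <<'E'
import numpy as np, cv2
from scipy.spatial.transform import Rotation as R
from workcell import bot, vision, workorder
def back(p,uv,d=None):
    K=p["K"];u,v=uv
    if d is None:
        w=p["z_map"][int(v)-2:int(v)+3,int(u)-2:int(u)+3]; w=w[w>0]; d=np.median(w) if len(w) else 0
    c=np.linalg.inv(K)@np.array([u,v,1])*d
    Rm=cv2.Rodrigues(np.array(p["rvec"],float))[0]
    return Rm.T@(c-np.array(p["tvec"]).ravel())
def proj(p,X):
    return cv2.projectPoints(np.array(X,float).reshape(-1,3),np.array(p["rvec"],float),np.array(p["tvec"],float),np.array(p["K"],float),None)[0].reshape(-1,2)
E
python3 - <<'E'
from h import *
np.set_printoptions(precision=3,suppress=True)
o=bot.get_obs();print(o["clock"],o["eef_pos"],o["tool_rot"],o["grip_width"])
names="track low_bar crest rest_left rest_right brass_roller grey_roller jar eyepiece stopwatch".split()
for n in("scene","top"):
    p=vision.camera(n);cv2.imwrite(f"pics/{n}0.png",p["image"])
    for q in names:
        for f in(vision.spot_in,vision.place_of):
            try:
                for r in f(p,q)[:3]: print(n,q,f.__name__,np.array(r["position"]),round(r["score"],2),back(p,r["position"]))
            except Exception as e: print(n,q,f.__name__,str(e)[:80])
print(bot.get_obs()["clock"])
E
```

```text
pics
0.0 [0.111 0.487 0.23 ] [ 0.112  0.994 -0.001 -0.   ] 0.08548854801189008
scene track call [269.5 218.9] 0.66 [ 0.599 -0.024  0.036]
scene track call [277.7 213.3] 0.55 [ 0.574 -0.034  0.034]
scene low_bar call [267.5 221. ] 0.79 [ 0.612 -0.007  0.049]
scene low_bar call [293.7 183.7] 0.24 [ 0.505 -0.082  0.055]
scene low_bar call [314.3 194.9] 0.88 [ 0.49  -0.02   0.056]
scene low_bar call [226.3 198.3] 0.73 [ 0.634 -0.167  0.017]
scene low_bar call [294.9 184.6] 0.57 [ 0.504 -0.079  0.055]
scene crest call [264.5 218.3] 0.93 [ 0.607 -0.03   0.038]
scene rest_left call [268.8 219.5] 0.58 [ 0.602 -0.021  0.038]
scene rest_left call [260.3 232.8] 0.95 [0.637 0.007 0.039]
scene rest_right call [271.1 222.8] 0.85 [ 0.606 -0.003  0.044]
scene rest_right call [227.4 214.9] 0.6 [ 0.667 -0.083  0.039]
scene brass_roller call [320.5 198. ] 0.71 [ 0.486 -0.003  0.057]
scene brass_roller call [385.4 193.5] 0.67 [0.359 0.059 0.054]
scene brass_roller call [350.6 181.7] 0.47 [ 0.372 -0.051  0.027]
scene brass_roller call [348.3 182.2] 0.81 [ 0.376 -0.054  0.025]
scene brass_roller call [384
[... 1476 characters left out ...]
roller call [375.9 285.9] 0.74 [ 0.367 -0.059  0.03 ]
top brass_roller call [332.4 297.8] 0.66 [0.343 0.032 0.059]
top grey_roller call [395.1 225.3] 0.96 [ 0.49  -0.092  0.065]
top grey_roller call [394.  228.4] 0.76 [ 0.483 -0.09   0.065]
top jar call [437.7 165.9] 0.76 [ 0.614 -0.18   0.07 ]
top jar call [362.6 177.1] 0.43 [ 0.595 -0.03   0.039]
top jar call [431.3 170.2] 0.97 [ 0.61  -0.174  0.048]
top eyepiece call [274.4 178.7] 0.46 [0.583 0.157 0.059]
top eyepiece call [278.  182.9] 0.78 [0.574 0.149 0.059]
top stopwatch call [302.6 241.4] 0.85 [0.456 0.096 0.018]
top stopwatch call [362.2 176.5] 0.69 [ 0.596 -0.029  0.038]
top stopwatch call [304.5 242. ] 0.63 [0.455 0.092 0.017]
2.1
```

Run:
```python
import cv2
a=cv2.imread("pics/scene0.png")[150:320,190:430];b=cv2.imread("pics/top0.png")[110:330,240:460]
cv2.imwrite("pics/c_scene.png",cv2.resize(a,None,fx=3.3,fy=3.3,interpolation=2))
cv2.imwrite("pics/c_top.png",cv2.resize(b,None,fx=2.7,fy=2.7,interpolation=2))
```

```text
(no output)
```

View pics/c_scene.png

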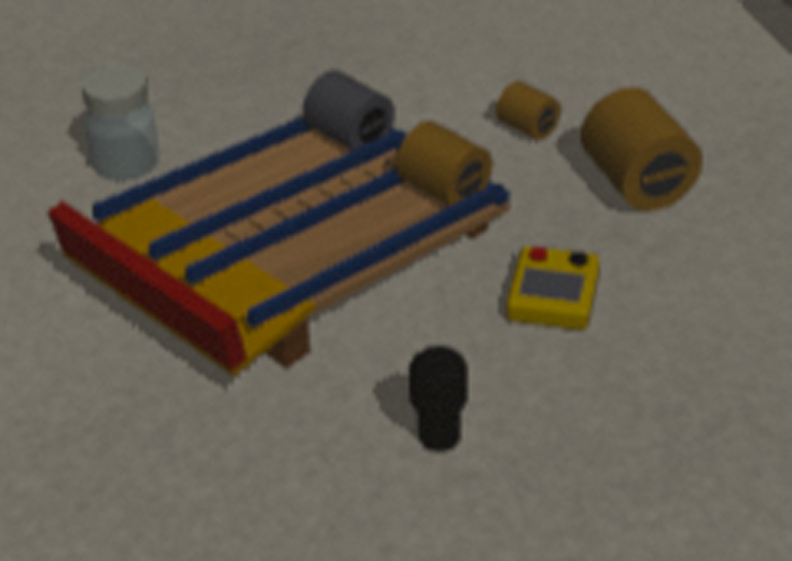

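View pics/c_top.png

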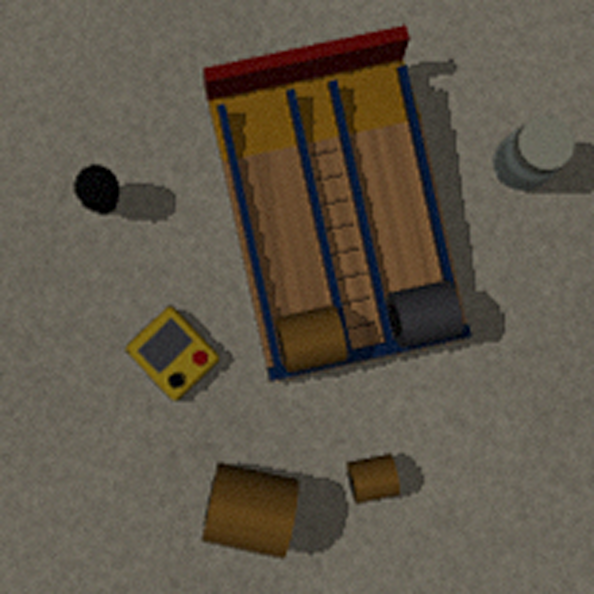

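The middle-sized brass roller stands in the left gutter (scene 322,198; top 357,233) and the grey one in the right gutter (top 395,226). The look-alikes are a large brass roller (top 332,298) and a small one (top 378,287), both on the table. The one in the gutter against the bar is mid-sized and fits the description; the enlarged crops above confirm it. Next I fit the track pose.

```bash
cat > fit.py <<'E'
from h import *
from scipy.optimize import least_squares
def Rt(yaw): return R.from_euler("ZY",[yaw,-0.14]).as_matrix()
def resid(P,X):
    q=(X-[P[0],P[1],P[3]])@Rt(P[2])
    d=[np.where((q[:,0]>-117)&(q[:,0]<-107)|True,np.abs(q[:,0]+.112)+1*np.maximum(np.abs(q[:,1])-.081,0),9)]
    for y in(-.073,-.017,.017,.073): d.append(np.abs(q[:,1]-y)+np.maximum(np.abs(q[:,0])-.12,0))
    d=np.array(d);i=d.argmin(0);zt=np.where(i==0,.008,.010)
    return np.r_[np.maximum(d.min(0)-.003,0),.5*(q[:,2]-zt)]
if __name__=="__main__":
  np.set_printoptions(precision=4,suppress=True)
  for n in("top","scene"):
    p=vision.camera(n)
    hsv=cv2.cvtColor(p["image"],cv2.COLOR_BGR2HSV)
    m=cv2.inRange(hsv,(105,110,30),(125,255,255))
    v,u=np.nonzero((m>0)&(p["z_map"]>0)); d=p["z_map"][v,u]
    c=(np.linalg.inv(p["K"])@np.c_[u,v,np.ones(len(u))].T)*d
    Rm=cv2.Rodrigues(np.array(p["rvec"],float))[0]
    X=(Rm.T@(c-np.array(p["tvec"]).reshape(3,1))).T
    X=X[(np.abs(X[:,0]-.58)<.2)&(np.abs(X[:,1]+.03)<.2)]
    best=min((least_squares(resid,[.575,-.036,y0,.035],args=(X,),loss="soft_l1",f_scale=.003) for y0 in(.1,.2,.3)),key=lambda r:r.cost)
    P=best.x;print(n,len(X),P,best.cost)
    T=np.array([P[0],P[1],P[3]])
    pts=dict(lo=(-.112,0,.008),crest=(.06,0,0),rl=(.097,.045,.012),rr=(.097,-.045,.012),sl=(-.09,.045,.022),sr=(-.09,-.045,.022),st1=(.12,.081,.03),st2=(.12,-.081,.03))
    im=p["image"].copy()
    for k,q in pts.items():
        w=T+Rt(P[2])@q; uv=proj(p,w)[0];print(k,w,uv); cv2.circle(im,tuple(int(a) for a in uv),1,(0,255,0),-1)
    if n=="top": cv2.imwrite("pics/fit_top.png",cv2.resize(im[110:330,240:460],None,fx=2.7,fy=2.7,interpolation=2))
E
python3 fit.py
```

```text
top 1069 [ 0.5698 -0.0348  0.2363  0.0347] 0.0004495989846526279
lo [ 0.4609 -0.061   0.027 ] [376.674  240.3322]
crest [ 0.6276 -0.0209  0.043 ] [358.799  161.5349]
rl [0.651  0.031  0.0601] [335.036  148.1354]
rr [ 0.6721 -0.0565  0.0601] [376.5755 139.2408]
sl [ 0.4696 -0.0126  0.0439] [354.572  235.1771]
sr [ 0.4907 -0.1001  0.0439] [396.687  225.9173]
st1 [0.6623 0.0708 0.0811] [316.2211 139.4184]
st2 [ 0.7002 -0.0867  0.0811] [392.7473 123.0936]
scene 1132 [ 0.5762 -0.0294  0.2416  0.0311] 0.0010436116697096836
lo [ 0.4674 -0.0562  0.0234] [314.5948 195.3753]
crest [ 0.6339 -0.0152  0.0395] [256.44   226.0186]
rl [0.6571 0.0369 0.0565] [257.359  237.7862]
rr [ 0.6786 -0.0505  0.0565] [227.9473 218.2512]
sl [ 0.4759 -0.0078  0.0403] [323.1391 201.3182]
sr [ 0.4975 -0.0952  0.0403] [293.9627 185.3308]
st1 [0.6681 0.0767 0.0776] [260.9621 243.1214]
st2 [ 0.7069 -0.0806  0.0776] [207.4574 207.3331]
```

View pics/fit_top.png

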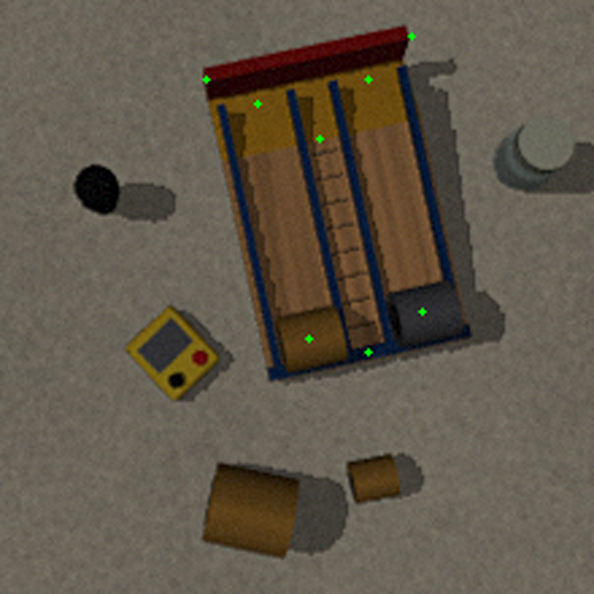

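The green marks fall on the rollers (355,235 and 397,226), the dip and the stop, so the fit is good. Next I work out the approach behind the brass roller.

```bash
cat > go.py <<'E'
from h import *; from fit import Rt; import sys
np.set_printoptions(precision=4,suppress=True)
T=np.array([.571,-.0335,.0345]);YAW=.238
o=bot.get_obs();q=R.from_quat(o["tool_rot"]);p=np.array(o["eef_pos"])
print("now",o["clock"],p,"local",(p-T)@Rt(YAW)*1000)
G=R.from_matrix(np.array([[-np.cos(YAW),-np.sin(YAW)*-1*-1*-1,0],[-np.sin(YAW),np.cos(YAW),0],[0,0,-1]]))
M=G.as_matrix()
print("turn",(q.inv()*G).as_rotvec(),"det",np.linalg.det(M))
for a in sys.argv[1:]:
    l=np.array([float(v) for v in a.split(",")])/1000
    w=T+Rt(YAW)@l
    print(a,w,"tool now",q.inv().apply(w-p)*1000,"tool after turn",G.inv().apply(w-p)*1000)
E
python3 go.py -133,45,16 -133,-45,16 35,45,16
```

```text
now 2.2 [0.111  0.4875 0.2313] local [-293.6067  614.7874  240.1196]
turn [-0.     -0.     -0.2238] det 1.0
-133,45,16 [ 0.4302 -0.0213  0.0318] tool now [-424.2536 -425.2972  199.5319] tool after turn [-319.2779 -508.8586  199.5153]
-133,-45,16 [ 0.4515 -0.1088  0.0318] tool now [-464.3543 -505.8697  199.5355] tool after turn [-340.4963 -596.3216  199.5153]
35,45,16 [0.5919 0.0179 0.0552] tool now [-573.1839 -351.1761  176.083 ] tool after turn [-480.9449 -469.6385  176.072 ]
```

```bash
sed -i 's/-np.sin(YAW)\*-1\*-1\*-1,0\]/-np.sin(YAW),0]/' go.py; python3 go.py -135,45,80 -135,45,16 -135,-45,80
```

```text
now 2.2 [0.111  0.4875 0.2313] local [-293.6067  614.7874  240.1196]
turn [-0.     -0.     -0.4618] det 1.0000000000000002
-135,45,80 [ 0.4196 -0.0239  0.0949] tool now [-414.4846 -430.162   136.4375] tool after turn [-179.3985 -569.7874  136.4205]
-135,45,16 [ 0.4283 -0.0218  0.0315] tool now [-422.4806 -426.1796  199.811 ] tool after turn [-188.3293 -569.7874  199.7943]
-135,-45,80 [ 0.4408 -0.1114  0.0949] tool now [-454.5853 -510.7346  136.4412] tool after turn [-179.3985 -659.7874  136.4205]
```

```bash
python3 -m creep '[[[0,0,0],[0,0,-0.154]],[[0,0,0],[0,0,-0.154]],[[0,0,0],[0,0,-0.154]],[[-14,-44,0],[0,0,0]],[[-14,-44,0],[0,0,0]],[[-14,-44,0],[0,0,0]],[[-14,-44,0],[0,0,0]],[[-14,-44,0],[0,0,0]],[[-14,-44,0],[0,0,0]],[[-14,-44,0],[0,0,0]],[[-14,-44,0],[0,0,0]],[[-14,-44,0],[0,0,0]]]' 0
python3 -m creep '[[[-14,-44,20],[0,0,0]],[[-14,-44,30],[0,0,0]],[[-14,-44,40],[0,0,0]],[[-14,-42,30],[0,0,0]],[[0,0,0],[0,0,0]],[[0,0,0],[0,0,0]]]'
python3 go.py -135,45,16
```

```text
clock: 3.7
eef_pos: [0.3276, 0.1311, 0.2316]
tool_rot: [-0.119, 0.993, 0.0, 0.001]
ft_force: [0.8, 1.0, -0.7]
grip_width: 0.0003
grasp_force: 0.0
clock: 4.45
eef_pos: [0.4221, -0.0234, 0.1114]
tool_rot: [-0.119, 0.993, 0.0, -0.0]
ft_force: [0.2, 1.0, 0.5]
grip_width: -0.0001
grasp_force: 0.0
now 4.45 [ 0.4221 -0.0234  0.1114] local [-130.2103   44.9485   95.9802]
turn [ 0.0006 -0.0006 -0.0004] det 1.0000000000000002
-135,45,16 [ 0.4283 -0.0218  0.0315] tool now [-6.4678  0.0068 79.862 ] tool after turn [-6.4178  0.0515 79.866 ]
```

```bash
python3 -m creep '[[[0,0,20],[0,0,0]],[[0,0,20],[0,0,0]],[[0,0,20],[0,0,0]],[[0,0,12],[0,0,0]],[[0,0,6],[0,0,0]],[[-3,0,0],[0,0,0]],[[-3,0,0],[0,0,0]],[[-2,0,0],[0,0,0]],[[0,0,0],[0,0,0]]]'
python3 - <<'E'
from h import *
for n in("top","scene"):
    p=vision.camera(n); c=(110,330,240,460) if n=="top" else (150,300,190,430)
    cv2.imwrite(f"pics/down_{n}.png",cv2.resize(p["image"][c[0]:c[1],c[2]:c[3]],None,fx=2.7,fy=2.7,interpolation=2))
E
python3 go.py
```

```text
clock: 5.58
eef_pos: [0.4306, -0.0216, 0.0336]
tool_rot: [-0.119, 0.993, -0.0, 0.0]
ft_force: [1.1, 0.3, 1.0]
grip_width: -0.0
grasp_force: 0.0
now 5.675 [ 0.4301 -0.0216  0.0334] local [-132.9171   44.7727   17.6156]
turn [-0.0001  0.0001  0.0001] det 1.0000000000000002
```

View pics/down_scene.png

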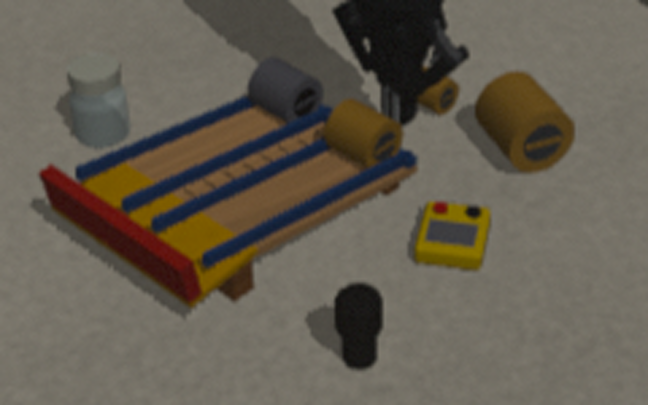

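The scene view shows the closed fingers (crop 398,100) just behind the brass roller, clear of the bar and the decoys. I start the slow push.

```bash
python3 -m creep '[[[-2,0,-0.2],[0,0,0]],[[-2,0,-0.2],[0,0,0]],[[-2,0,-0.3],[0,0,0]],[[-2,0,-0.3],[0,0,0]],[[-2,0,-0.3],[0,0,0]],[[-2,0,-0.3],[0,0,0]],[[-3,0,-0.4],[0,0,0]],[[-3,0,-0.4],[0,0,0]],[[-4,0,-0.6],[0,0,0]],[[-4,0,-0.6],[0,0,0]],[[-4,0,-0.6],[0,0,0]],[[-4,0,-0.6],[0,0,0]]]'
python3 - <<'E'
from h import *
p=vision.camera("scene")
for r in vision.place_of(p,"brass_roller")[:3]+vision.spot_in(p,"brass_roller")[:3]: print(r["position"],r["score"])
E
python3 go.py
```

```text
clock: 7.18
eef_pos: [0.4634, -0.0134, 0.0382]
tool_rot: [-0.119, 0.993, -0.0, -0.0]
ft_force: [-2.1, -0.7, 0.6]
grip_width: -0.0001
grasp_force: 0.9
[384.4, 192.8] 0.87
[351.2, 182.7] 0.66
[314.8, 204.7] 0.65
[313.8, 201.6] 0.92
[385.1, 194.2] 0.84
[354.7, 183.7] 0.68
now 7.325 [ 0.464  -0.0134  0.0382] local [-97.7044  44.767   17.5445]
turn [-0.0001  0.0014  0.0004] det 1.0000000000000002
```

```bash
python3 -m creep '[[[-5,0,-0.7],[0,0,0]],[[-5,0,-0.7],[0,0,0]],[[-5,0,-0.7],[0,0,0]],[[-5,0,-0.7],[0,0,0]],[[-5,0,-0.7],[0,0,0]],[[-5,0,-0.7],[0,0,0]],[[-5,0,-0.7],[0,0,0]],[[-5,0,-0.7],[0,0,0]],[[-5,0,-0.7],[0,0,0]],[[-5,0,-0.7],[0,0,0]],[[-5,0,-0.7],[0,0,0]],[[-5,0,-0.7],[0,0,0]]]'
python3 go.py
```

```text
clock: 8.82
eef_pos: [0.5218, 0.0007, 0.0466]
tool_rot: [-0.119, 0.993, 0.0, 0.0]
ft_force: [-1.4, -0.5, 1.5]
grip_width: 0.0003
grasp_force: 0.9
now 8.825 [0.5218 0.0007 0.0466] local [-37.714   44.8622  17.4891]
turn [0.     0.     0.0002] det 1.0000000000000002
```

```bash
python3 -m creep '[[[-5,0,-0.7],[0,0,0]],[[-5,0,-0.7],[0,0,0]],[[-5,0,-0.7],[0,0,0]],[[-5,0,-0.7],[0,0,0]],[[-5,0,-0.7],[0,0,0]],[[-5,0,-0.7],[0,0,0]],[[-5,0,-0.7],[0,0,0]],[[-5,0,-0.7],[0,0,0]],[[-4,0,-0.6],[0,0,0]],[[-4,0,-0.6],[0,0,0]],[[-3,0,-0.4],[0,0,0]],[[-3,0,-0.4],[0,0,0]]]'
python3 - <<'E'
from h import *
p=vision.camera("scene")
cv2.imwrite("pics/mid.png",cv2.resize(p["image"][150:300,190:430],None,fx=2.7,fy=2.7,interpolation=2))
for r in vision.spot_in(p,"brass_roller")[:3]: print(r["position"],r["score"])
E
python3 go.py
```

```text
clock: 10.32
eef_pos: [0.574, 0.0134, 0.0541]
tool_rot: [-0.119, 0.993, 0.0, -0.0]
ft_force: [-1.8, -0.3, 1.9]
grip_width: -0.0
grasp_force: 0.9
[385.1, 194.1] 0.94
[275.0, 221.3] 0.84
[349.6, 183.4] 0.69
now 10.425 [0.5747 0.0135 0.0542] local [17.2417 44.8486 17.4539]
turn [-0.      0.0011  0.0003] det 1.0000000000000002
```

View pics/mid.png

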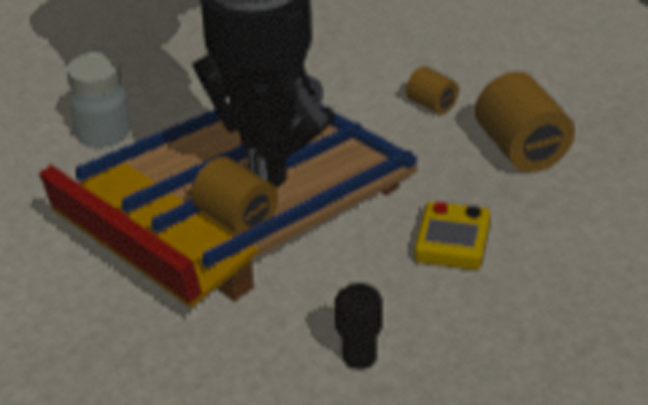

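The brass roller (crop 232,193) is just before the crest with the fingers behind it. I ease it over.

```bash
python3 -m creep '[[[-2,0,-0.3],[0,0,0]],[[-2,0,-0.3],[0,0,0]],[[-2,0,-0.3],[0,0,0]],[[-2,0,-0.3],[0,0,0]],[[-2,0,-0.3],[0,0,0]],[[-2,0,-0.3],[0,0,0]],[[-2,0,-0.3],[0,0,0]],[[-2,0,0],[0,0,0]],[[-2,0,0],[0,0,0]],[[0,0,0],[0,0,0]],[[0,0,0],[0,0,0]],[[0,0,0],[0,0,0]]]'
python3 - <<'E'
from h import *
p=vision.camera("scene")
for r in vision.spot_in(p,"brass_roller")[:4]: print(r["position"],r["score"])
E
python3 go.py
```

```text
clock: 11.92
eef_pos: [0.5913, 0.0176, 0.0562]
tool_rot: [-0.119, 0.993, 0.0, -0.0]
ft_force: [-0.4, -0.0, -0.0]
grip_width: -0.0001
grasp_force: 0.0
[257.8, 232.2] 0.69
[383.2, 192.5] 0.65
[350.2, 181.8] 0.52
now 12.025 [0.5913 0.0176 0.0562] local [34.5464 44.8736 17.0719]
turn [-0.     -0.      0.0002] det 1.0000000000000002
```

It rolled into the dip (scene 258,232; the predicted rest point is at 258,237). Now I lift and go to the right gutter.

```bash
python3 -m creep '[[[2,0,-10],[0,0,0]],[[0,0,-25],[0,0,0]],[[0,0,-25],[0,0,0]],[[30,-10,0],[0,0,0]],[[30,-15,0],[0,0,0]],[[30,-15,0],[0,0,0]],[[30,-15,0],[0,0,0]],[[30,-15,0],[0,0,0]],[[20,-20,0],[0,0,0]],[[0,0,0],[0,0,0]],[[0,0,0],[0,0,0]]]'
python3 go.py -138,-45,17.5
python3 - <<'E'
from h import *
for n in("top","scene"):
    p=vision.camera(n)
    cv2.imwrite(f"pics/aft_{n}.png",p["image"])
    for k in("brass_roller","grey_roller"):
        for r in vision.spot_in(p,k)[:3]: print(n,k,r["position"],r["score"],back(p,r["position"]))
E
```

```text
clock: 13.4
eef_pos: [0.4462, -0.1103, 0.1169]
tool_rot: [-0.119, 0.993, -0.0, 0.001]
ft_force: [-0.3, 0.3, -0.4]
grip_width: 0.0003
grasp_force: 0.0
now 13.4 [ 0.4462 -0.1103  0.1169] local [-126.5386  -45.1942  101.013 ]
turn [-0.0003  0.0016  0.    ] det 1.0000000000000002
-138,-45,17.5 [ 0.4464 -0.11    0.0326] tool now [-0.1734  0.2186 84.2956] tool after turn [-0.3044  0.1942 84.2953]
top brass_roller [332.3, 297.7] 0.86 [0.34353421 0.03230176 0.05902441]
top brass_roller [375.1, 290.6] 0.85 [ 0.35714721 -0.0567226   0.03160496]
top grey_roller [396.4, 228.3] 0.73 [ 0.48382196 -0.09516947  0.06470988]
top grey_roller [362.3, 188.0] 0.24 [ 0.57160157 -0.02946474  0.03480559]
scene brass_roller [256.9, 231.8] 0.88 [0.65958047 0.04398037 0.07788958]
scene brass_roller [385.6, 192.3] 0.83 [0.35726183 0.0579329  0.05538563]
scene grey_roller [257.4, 231.4] 0.71 [0.65857659 0.04422853 0.07857877]
scene grey_roller [293.6, 181.5] 0.61 [ 0.50314241 -0.0854854   0.05861875]
```

```bash
python3 -m creep '[[[0,0,22],[0,0,0]],[[0,0,22],[0,0,0]],[[0,0,20],[0,0,0]],[[0,0,12],[0,0,0]],[[0,0,7],[0,0,0]],[[-3,0,0],[0,0,0]],[[-3,0,0],[0,0,0]],[[-2,0,-0.2],[0,0,0]],[[-2,0,-0.3],[0,0,0]],[[-2,0,-0.3],[0,0,0]],[[-2,0,-0.3],[0,0,0]],[[-2,0,-0.3],[0,0,0]]]'
python3 go.py
```

```text
clock: 15.2
eef_pos: [0.4611, -0.1066, 0.0346]
tool_rot: [-0.119, 0.993, -0.0, -0.0]
ft_force: [-1.0, 0.3, -0.4]
grip_width: 0.0004
grasp_force: 0.2
now 15.2 [ 0.4611 -0.1066  0.0346] local [-122.8551  -45.1353   17.4367]
turn [-0.     -0.0002  0.0002] det 1.0000000000000002
```

```bash
python3 -m creep '[[[-2,0,-0.3],[0,0,0]],[[-2,0,-0.3],[0,0,0]],[[-3,0,-0.4],[0,0,0]],[[-3,0,-0.4],[0,0,0]],[[-4,0,-0.6],[0,0,0]],[[-4,0,-0.6],[0,0,0]],[[-4,0,-0.6],[0,0,0]],[[-4,0,-0.6],[0,0,0]],[[-5,0,-0.7],[0,0,0]],[[-5,0,-0.7],[0,0,0]],[[-5,0,-0.7],[0,0,0]],[[-5,0,-0.7],[0,0,0]]]'
python3 go.py
python3 - <<'E'
from h import *
p=vision.camera("scene")
for r in vision.spot_in(p,"grey_roller")[:3]: print(r["position"],r["score"])
E
```

```text
clock: 16.7
eef_pos: [0.5061, -0.0957, 0.0412]
tool_rot: [-0.119, 0.993, 0.0, -0.0]
ft_force: [-1.2, 0.4, 0.2]
grip_width: -0.0001
grasp_force: 0.3
now 16.7 [ 0.5061 -0.0957  0.0412] local [-76.04   -45.1281  17.5253]
turn [ 0.     -0.      0.0002] det 1.0000000000000002
[278.1, 188.1] 0.98
[357.5, 233.8] 0.55
```

```bash
python3 -m creep '[[[-5,0,-0.7],[0,0,0]],[[-5,0,-0.7],[0,0,0]],[[-5,0,-0.7],[0,0,0]],[[-5,0,-0.7],[0,0,0]],[[-5,0,-0.7],[0,0,0]],[[-5,0,-0.7],[0,0,0]],[[-5,0,-0.7],[0,0,0]],[[-5,0,-0.7],[0,0,0]],[[-5,0,-0.7],[0,0,0]],[[-5,0,-0.7],[0,0,0]],[[-5,0,-0.7],[0,0,0]],[[-5,0,-0.7],[0,0,0]]]'
python3 -m creep '[[[-4,0,-0.6],[0,0,0]],[[-4,0,-0.6],[0,0,0]],[[-4,0,-0.6],[0,0,0]],[[-4,0,-0.6],[0,0,0]],[[-4,0,-0.6],[0,0,0]],[[-3,0,-0.4],[0,0,0]],[[-3,0,-0.4],[0,0,0]],[[-3,0,-0.4],[0,0,0]],[[-2,0,-0.3],[0,0,0]],[[-2,0,-0.3],[0,0,0]]]'
python3 go.py
python3 - <<'E'
from h import *
p=vision.camera("scene")
for r in vision.spot_in(p,"grey_roller")[:3]: print(r["position"],r["score"])
E
```

```text
clock: 18.3
eef_pos: [0.5644, -0.0816, 0.0496]
tool_rot: [-0.119, 0.993, 0.0, -0.0]
ft_force: [-0.9, 0.6, 0.8]
grip_width: -0.0001
grasp_force: 0.3
clock: 19.55
eef_pos: [0.5962, -0.0738, 0.0544]
tool_rot: [-0.119, 0.993, 0.0, -0.0]
ft_force: [-1.0, 0.0, 0.2]
grip_width: -0.0
grasp_force: 0.3
now 19.55 [ 0.5962 -0.0738  0.0544] local [ 17.5954 -45.0959  17.6138]
turn [ 0.0001 -0.0001  0.0002] det 1.0000000000000002
[246.1, 201.8] 0.97
```

```bash
python3 -m creep '[[[-2,0,-0.3],[0,0,0]],[[-2,0,-0.3],[0,0,0]],[[-2,0,-0.3],[0,0,0]],[[-2,0,-0.3],[0,0,0]],[[-2,0,-0.3],[0,0,0]],[[-2,0,-0.3],[0,0,0]],[[-2,0,-0.3],[0,0,0]],[[-2,0,0],[0,0,0]],[[-2,0,0],[0,0,0]],[[0,0,0],[0,0,0]],[[0,0,0],[0,0,0]],[[0,0,0],[0,0,0]]]'
python3 - <<'E'
from h import *
p=vision.camera("scene")
for r in vision.spot_in(p,"grey_roller")[:3]: print(r["position"],r["score"])
E
python3 go.py
```

```text
clock: 21.15
eef_pos: [0.6135, -0.0696, 0.0565]
tool_rot: [-0.119, 0.993, -0.0, -0.0]
ft_force: [0.6, 0.4, 0.4]
grip_width: -0.0004
grasp_force: 0.0
[226.0, 186.9] 0.6
[227.2, 213.7] 0.55
now 21.25 [ 0.6135 -0.0696  0.0565] local [ 35.5722 -45.1452  17.2167]
turn [ 0.     -0.0001  0.0002] det 1.0000000000000002
```

Both rollers appear to be in. I retreat and check.

```bash
python3 -m creep '[[[2,0,-10],[0,0,0]],[[0,0,-25],[0,0,0]],[[0,0,-30],[0,0,0]],[[30,0,-30],[0,0,0]],[[40,0,-30],[0,0,0]],[[40,0,-30],[0,0,0]],[[40,0,0],[0,0,0]],[[40,0,0],[0,0,0]],[[40,0,0],[0,0,0]],[[0,0,0],[0,0,0]],[[0,0,0],[0,0,0]],[[0,0,0],[0,0,0]]]'
python3 - <<'E'
from h import *
a=vision.camera("scene")["image"][150:300,190:430];b=vision.camera("top")["image"][110:260,240:480]
cv2.imwrite("pics/end.png",np.vstack([cv2.resize(x,(480,300),interpolation=2) for x in(a,b)]))
p=vision.camera("scene");print([(r["position"],r["score"]) for k in("brass_roller","grey_roller") for r in vision.place_of(p,k)[:3]])
E
```

```text
clock: 22.75
eef_pos: [0.3892, -0.1243, 0.2118]
tool_rot: [-0.119, 0.993, -0.0, 0.0]
ft_force: [0.3, 0.6, -0.2]
grip_width: -0.0001
grasp_force: 0.0
[([259.4, 235.9], 0.91), ([384.1, 194.2], 0.59), ([352.2, 181.6], 0.47), ([230.2, 214.5], 0.72)]
```

View pics/end.png

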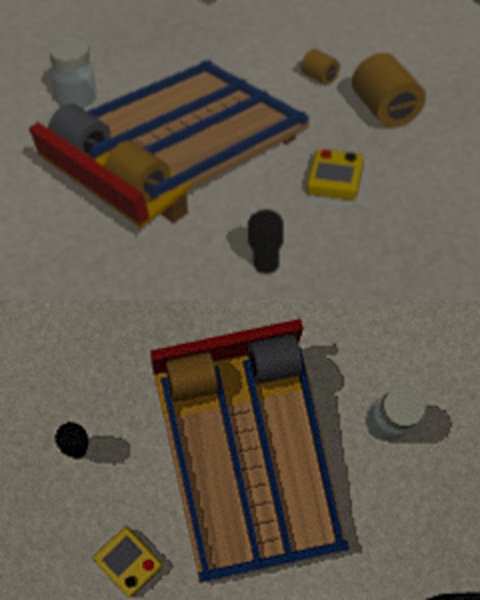

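Both rollers lie in the yellow dip against the red stop (brass at scene 259,236; grey at 230,214). The jar, eyepiece and stopwatch are unmoved and the arm is clear.

```bash
python3 -c "
from workcell import workorder
print(workorder.job_done())"
```

```text
the job is handed in; nothing more can be done
None
```

I pushed both rollers gently over the crest into the yellow dip; in the final pictures they lie against the red stop, with jar, eyepiece and stopwatch where they stood and the arm clear. I handed the job in at about 23 s, and no verdict was returned.

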